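Change the sale tables over to the other supply at an interlocked breaker box

ROBOT

A 6-joint arm with a two-finger parallel gripper is mounted at the origin on the work surface. World frame = base frame: x ahead of the robot, y to its left, z up, the work surface at z = 0. Lengths are in m, angles in rad, forces in N, time in s.
With the tool pointing down it reaches from about 0.3 to 1 m from the base axis. Payload 5.1 kg.
Tool frame: the origin (TCP) lies at the very end of the fingers, on their centre line; the grasp point (between the pads) lies 19 mm behind it; z points along the fingers, y is the direction in which the jaws open and shut (so a half turn about z gives the same grasp; the last joint's range is limited). The gripper opens to 95 mm and grips with 3 to 60 N. Pads are 20 mm wide; open, the fingers measure 119 mm over their backs; the gripper's body (75 mm by 180 mm) begins 59 mm behind the grasp point.
Start: joints at [1.053, 0.124, 1.65, -0, 1.367, -0.083], TCP at [0.274, 0.589, 0.215] pointing down, gripper open.
Joint ranges: [-2.61, 2.61], [-1.02, 2.33], [0.03, 2.71], [-1.35, 4.49], [0.32, 2.68], [-2.91, 2.91]. Speed limits (rad/s): [2.57, 2.57, 3.14, 3.14, 3.14, 3.14].

INTERFACE

Orientations are given as [roll, pitch, yaw] about the fixed x, y, z axes, in that order (R = Rz(yaw) Ry(pitch) Rx(roll)).
In Python, from bench import state, snapshot, sign_off, cut_out gives the robot as it stands.
- The arm moves only by the tool move_arm, never from a script. Its argument "targets" is a list that holds one entry, the list of rows, each a list of 6 numbers: the shift along the tool's x, y, z in mm, then the turn, a rotation vector about the tool's x, y, z in degrees. A call has 1 to 12 rows; each row shifts and turns the pose as measured when the row begins, along the tool's axes as they then stand; what a row does not reach is not made up. A row lasts 1/10 s, in which the tool goes at most 50 mm and 8.59 degrees, less where a joint would pass 70% of its speed; a pose out of reach is approached as far as the arm can. A call is refused whole if a number of a shift passes 50 or a number of a turn 8.59, either way. A call with a gripper value outside its range is refused whole. "hand" is the closure, from 0 (fully open) to 1 (shut), set as the call begins (left out, the last holds). The fingers move at their own pace and stop on an object; "squeeze" is the grip in N (left out, the last holds). Time passes only in rows, so rows that do not move let the fingers close. It gives the time, the measured TCP pose, the force and the opening at its end, in the units of the state.
- state(): the state, without advancing time (a new reading comes with each control period).
- snapshot(name): name is "scene" or "top" or "wrist"; returns a dict with "img" (480x640x3 uint8, blue, green, red), "intrinsics" (3x3 intrinsics, pixels), "dist" ([k1, k2, p1, p2, k3] as OpenCV has them; the pictures are not rectified), "eye" and "rotation" of the camera in the world. Camera axes: x right, y down, z forward; pixel columns grow to the right and rows downward; lengths in m; the calibration is good to about 2 mm. A picture is of the moment at which its call begins. There is no depth.
- sign_off(): hands the job in, once; it reports no verdict.
Trained networks look in a picture, given as the dict that the camera call returned (one of the last four; its "shot" number tells which), for a name from the list of things; names that differ only in an ending like _2 or _b are one class to them, and where a whole thing is asked for, a point or a joint stands for the part that bears it (a point fixed in the world has none). Each returns a list of dicts, best first, with "p" (0 to 1); they miss things now and then, are a little off and sometimes report something else, mostly with a low value. They report only what shows in the picture. A call takes as long as a camera call.
- cut_out(picture, target): "mask" (480x640 bool, what is visible of it) and "extent" ([left, top, width, height] in pixels, round what is visible of it).
The state is a dict: "t": time; "qpos": joint angles; "qd": joint speeds; "joint_efforts": joint torques, N m; "eef_pos": TCP position; "ee_rot": TCP orientation; "wrist_force": force on the tool from outside, world axes, zero at the start; "wrist_torque": the same for the moment, N m; "gripper_width": finger opening in m.
Only numpy, scipy, OpenCV 4.12 (cv2) and the standard library are available. Lean on these libraries where they do the work, as an engineer would, in place of code of your own. Each camera call takes 0.05 s, during which the arm holds its last target. There are 200 camera calls.

TASK

The sale tables are fed from the changeover box through the breaker that is on; put them on the other supply. Switch off the breaker that is on, slide the interlock plate fully across to that breaker's side, then switch the other breaker fully on. Do not force a lever or the plate while the interlock is blocking it, and leave the desk microphone, multimeter and carton around the box undisturbed.

Things in the scene. Friction and masses are not known exactly. Their poses are not given: they have to be found in the camera images.
- box: Steel changeover box lying on its back, fixed, 300 (x) x 360 (y) x 110 mm high (its flat white cover). Origin: centre of its underside. Its x axis points away from the robot (turned up to 0.35 rad); +x is the ON direction of both levers. Two breakers stand on the cover at y = +60 and -60 mm. Above the cover: a keeper rail 19 mm high along y at x = 80 to 100 mm, a screw 20 mm high at x = 22, y = 0.
- breaker_a: Grey breaker front, 165 (x) x 105 (y) x 6 mm, fixed on the box cover; the breaker that is ON at the start. It may be the left or the right one. Origin: centre of its underside, on the cover; axes parallel to the box's. Carries lever_a.
- breaker_b: The same breaker front, the one that is OFF at the start. Carries lever_b.
- lever_a (a joint): Angle of breaker a's black lever: 0 = fully off (leaning 0.35 rad towards the robot, box -x), 0.70 = fully on (leaning 0.35 rad away from the robot, box +x). Hinge parallel to box y, 40 mm below the cover (70 mm above the table) at the breaker's centre. Snap action: about 5 N at the handle carries it over centre (0.35), then it springs to its end by itself; short of centre it springs back.
- lever_b (a joint): Angle of breaker b's lever, the same as lever_a; 0 (off) at the start.
- lever_a_grip (a point): Centre of breaker a's lever handle, 96 mm from the hinge; moves with the lever. The handle is a bar 20 mm thick (box x), 34 mm wide (box y), 54 mm long along the lever; its upper end lies 27 mm beyond this point along the lever, about 185 mm above the table at either end of the swing.
- lever_b_grip (a point): Centre of breaker b's lever handle, the same as lever_a_grip.
- interlock: Flat steel interlock plate that slides only along box y, over the far (+x) half of the breakers: 190 mm long (y), 90 wide (x), 5 thick, its top 15 mm above the cover. Origin: middle of the plate, at cover level. It starts centred on breaker b within a few mm, stopping lever b at about 0.15 rad. While lever a is on, its stem stops the plate after about 13 mm. See plate_grip.
- plate_grip (a point): Centre of the plate's upright black handle, above the plate's origin: 26 (x) x 16 (y) x 42 mm high, 128 to 170 mm above the table; push it or pinch it across 16 mm. With lever a off the plate slides 120 mm along y, at about 5 N, until centred on breaker a, where a slot end stops it (within 5 mm); only within 13 mm of there is lever b free. It stays where left.
- desk_mic: Bystander: black desk microphone, base 130 x 85 mm, 131 mm high; origin at the centre of its underside. On the table to one side of the box.
- multimeter: Bystander: grey multimeter lying on the table, 185 x 90 x 36 mm; origin at the centre of its underside.
- carton: Bystander: white carton, 60 x 170 x 75 mm, on the table beyond the box; origin at the centre of its underside.

How it is judged:
By the outcome, as a careful person would: the job done as asked, in the order asked, and still so for the second after the job is handed in, with the robot touching nothing.
It also fails if it takes over 51 s, if anything falls off the work surface, if the arm or the gripper's body presses on something with over 40 N, if the wrist force passes 120 N, or if a joint passes its speed limit or range.

## Working session

There is one attempt and no reset: what is moved stays moved. The work goes in short steps, Python scripts to look and compute and a tool call to move; the robot and the scene stay as the last step left them, time stands still between calls to the robot, and variables do not carry over. Pictures are saved under pics/ and viewed, about 8 in all and at most 12, crops included, and the job is handed in when it is done.

Besides the shell and the picture viewer there is one more tool, called as name(argument=value, ...), one argument or row to a line, values as JSON. move_arm: Moves the arm, as the interface text tells. Its arguments: {"type":"object","properties":{"targets":{"type":"array","items":{"type":"array","items":{"type":"array","items":{"type":"number"}}}},"hand":{"type":"number"},"squeeze":{"type":"number"}},"required":["targets"]}

```bash
ls; mkdir -p pics; python3 - <<'E'
from bench import *
import cv2,numpy as np
s=state();print(s)
for n in("scene","top"):
    p=snapshot(n);cv2.imwrite(f"pics/{n}0.png",p["img"])
    print(n,p["eye"],np.round(p["rotation"],3).tolist(),p["intrinsics"],p["dist"])
    for k in("box","breaker_a","lever_a","interlock","plate_grip","desk_mic","multimeter","carton"):
        for d in cut_out(p,k)[:3]:
            m=d["mask"];r=cv2.minAreaRect(np.argwhere(m)[:,::-1].astype(np.float32));print(k,round(d["p"],2),d["extent"],np.round(r[0],1),np.round(r[1],1),round(r[2],1))
E
```

```text
pics
{'t': 0.0, 'qpos': array([ 1.05341775e+00,  1.24460440e-01,  1.65166304e+00,  7.39434501e-06,
        1.36752582e+00, -8.26273997e-02]), 'qd': array([-0.00054691, -0.00034006,  0.00050095,  0.00070445, -0.00131217,
        0.00127822]), 'joint_efforts': array([-1.78381210e-04, -4.17610753e+01, -3.59929276e+01,  7.74191343e-02,
        4.91447013e-02, -1.68493893e-04]), 'eef_pos': array([0.27348932, 0.58895013, 0.21342245]), 'ee_rot': array([-3.13954362e+00, -1.76956649e-04,  2.70683979e+00]), 'wrist_force': array([-0.47849246, -0.96787256, -0.85065582]), 'wrist_torque': array([-0.0524916 , -0.00567486,  0.00414687]), 'gripper_width': 0.09544408051024307}
scene [ 1.11805414 -0.59453933  0.68932789] [-2.152, 0.016, 0.659] [[491.74376663   0.         307.6013887 ]
 [  0.         491.74376663 232.49866013]
 [  0.           0.           1.        ]] [-0.12842712  0.          0.          0.          0.        ]
box 0.78 [196.6, 183.3, 199.0, 157.4] [293.5 252.6] [180.1 148.1] 16.8
breaker_a 0.97 [245.8, 208.9, 58.0, 53.7] [276.6 240.6] [47.3 52.9] 32.2
breaker_a 0.79 [278.7, 192.1, 71
[... 1104 characters left out ...]
1, 185.4, 163.5] [306.8 259. ] [136.3 177.1] 75.5
breaker_a 0.93 [253.8, 227.6, 60.6, 77.1] [281.  264.6] [71.  46.8] 77.0
breaker_a 0.88 [308.2, 236.4, 52.5, 55.5] [335.2 263.2] [48.  44.9] 76.0
lever_a 0.76 [328.5, 255.4, 17.7, 20.3] [335.8 263.8] [16.5 17.2] 76.0
lever_a 0.59 [264.2, 236.3, 22.8, 25.5] [275.6 249.8] [22.1 16.4] 71.6
interlock 0.98 [281.9, 206.6, 89.5, 56.7] [327.3 234.9] [37.1 83.4] 75.4
plate_grip 0.74 [284.6, 209.6, 89.0, 52.8] [327.6 234.7] [37.7 84. ] 76.7
desk_mic 0.59 [168.1, 280.2, 54.7, 60.2] [197.3 308.9] [56.4 36.6] 59.5
multimeter 0.87 [388.8, 206.0, 66.6, 79.9] [420.8 243.4] [76.1 38. ] 62.3
carton 0.66 [240.4, 155.7, 74.4, 43.5] [278.5 179. ] [31.1 71.3] 75.7
```

View pics/top0.png

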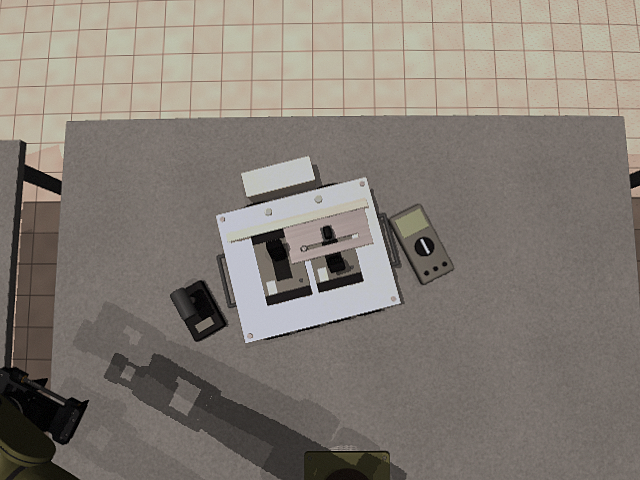

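View pics/scene0.png

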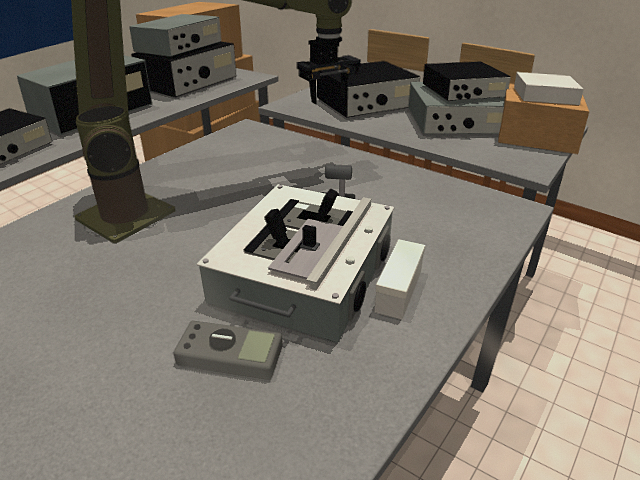

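```bash
cat >h.py <<'E'
import numpy as np,cv2
from scipy.optimize import least_squares
from scipy.spatial.transform import Rotation as R
def ray(p,uv,z):
    uv=np.array(uv,float).reshape(-1,1,2)
    n=cv2.undistortPoints(uv,p["intrinsics"],p["dist"]).reshape(-1,2)
    d=np.c_[n,np.ones(len(n))]@np.array(p["rotation"]).T; e=np.array(p["eye"])
    if np.array(p["rotation"]).shape!=(3,3): pass
    return e+d*((z-e[2])/d[:,2])[:,None]
def proj(p,X):
    Rc=Rm(p).T
    return cv2.projectPoints(np.array(X,float),cv2.Rodrigues(Rc)[0],-Rc@np.array(p["eye"]),p["intrinsics"],p["dist"])[0].reshape(-1,2)
def Rm(p):
    r=np.array(p["rotation"]); return r if r.shape==(3,3) else R.from_euler("xyz",r).as_matrix()
def w(b,X):
    X=np.atleast_2d(X); c,s=np.cos(b[2]),np.sin(b[2])
    return np.c_[b[0]+c*X[:,0]-s*X[:,1],b[1]+s*X[:,0]+c*X[:,1],X[:,2]]
E
python3 - <<'E'
from h import *
from bench import *
p=snapshot("top");s=snapshot("scene");P={"top":p,"scene":s}
for d in P.values(): d["rotation"]=Rm(d)
C=np.array([[.15,.18,.11],[.15,-.18,.11],[-.15,-.18,.11],[-.15,.18,.11]])
def corners(d,guess):
    # white cover mask -> quad: intersect lines fitted to hull by approx min-area quad
    g=d["img"]; m=(g.min(2)>185).astype(np.uint8)
    poly=np.zeros_like(m);c=np.array(guess,np.float32);ce=c.mean(0)
    cv2.fillConvexPoly(poly,np.int32(ce+(c-ce)*1.06),1)
    m&=poly; k=np.argwhere(m)[:,::-1].astype(np.int32)
    h=cv2.convexHull(k).reshape(-1,2).astype(float); L=[]
    for i in range(4):
        a,b=c[i],c[(i+1)%4];t=(b-a)/np.linalg.norm(b-a);n=np.array([-t[1],t[0]])
        hs=np.vstack([np.linspace(h[j],h[(j+1)%len(h)],30) for j in range(len(h))])
        u=(hs-a)@t/np.linalg.norm(b-a); sel=(abs((hs-a)@n)<6)&(u>.1)&(u<.9)
        vx,vy,x,y=cv2.fitLine(hs[sel].astype(np.float32),cv2.DIST_HUBER,0,.01,.01).ravel();L.append(np.cross([x,y,1],[x+vx,y+vy,1]))
    q=[np.cross(L[i-1],L[i]) for i in range(4)]
    return np.array([v[:2]/v[2] for v in q])
qt=corners(p,[(218,213),(369,179),(400,303),(246,343)])
print(qt)
qs=np.array([(393,206),(348,303),(202,263),(279,186)],float)
f=least_squares(lambda b:(proj(p,w(b,C))-qt).ravel(),[.45,.05,.22]);print("top",f.x,f.fun.round(1))
print("scene pred",proj(s,w(f.x,C)).round(1).tolist(),qs.tolist())
b=f.x;np.save("b.npy",b)
inv=lambda X:((X[:,:2]-b[:2])@np.array([[np.cos(b[2]),-np.sin(b[2])],[np.sin(b[2]),np.cos(b[2])]]))
print("plate mask centre(box)",inv(ray(p,[(327.3,234.9)],.125)))
print("handle a tip, b tip",inv(ray(p,[(275,243),(334,257)],.185)),"plate handle top",inv(ray(p,[(327,231)],.170)))
g=p["img"].copy()
for q in proj(p,w(b,[[.042,.06,.185],[-.042,-.06,.185],[.04,-.06,.17],[0.022,0,.13],[.09,0,.129],*C])): cv2.circle(g,tuple(int(round(4*v)) for v in q),6,(0,0,255),1,shift=2)
cv2.imwrite("pics/t1.png",cv2.resize(g[160:350,200:420],None,fx=3,fy=3,interpolation=cv2.INTER_CUBIC))
E
```

```text
[[215.55485201 215.46900572]
 [365.67249641 177.18787172]
 [399.96992488 302.50631386]
 [245.06167059 342.57131911]]
top [0.5627263  0.09044023 0.24698072] [ 0.4  0.1 -0.4  0.2 -0.4  0.1  0.4 -0.3]
scene pred [[393.0, 206.6], [338.8, 302.0], [196.9, 263.1], [277.7, 184.2]] [[393.0, 206.0], [348.0, 303.0], [202.0, 263.0], [279.0, 186.0]]
plate mask centre(box) [[ 0.03879927 -0.05962203]]
handle a tip, b tip [[ 0.04204009  0.0555071 ]
 [-0.01877056 -0.05962801]] plate handle top [[ 0.04136561 -0.05967345]]
```

View pics/t1.png

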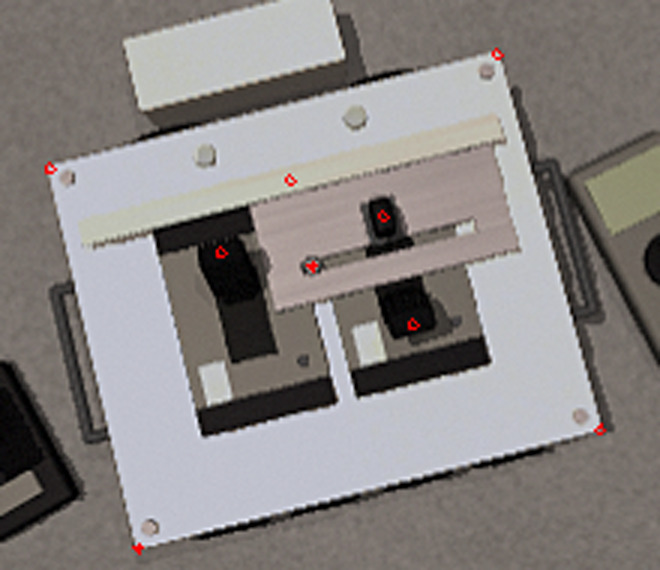

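move_arm(
  targets=[
    [[0, 0, -5, 0, 0, 8.5], [0, 0, 0, 0, 0, 8.5], [0, 0, 0, 0, 0, 8.5], [0, 0, 0, 0, 0, 8.5], [0, 0, 0, 0, 0, 8.5], [0, 0, 0, 0, 0, 8.5], [0, 0, 0, 0, 0, 0]],
  ],
  hand=1,
  squeeze=20,
)

```text
t: 1.7
eef_pos: [0.2738, 0.5894, 0.2198]
ee_rot: [-3.141, 0.0, 1.802]
wrist_force: [0.5, 0.5, -0.9]
gripper_width: 0.0448
```

```bash
cat >go.py <<'E'
import sys
from h import *
from bench import state
def go(x,y,z):
    s=state();b=np.load("b.npy");T=R.from_euler("xyz",s["ee_rot"])
    want=R.from_euler("xyz",[np.pi,0,b[2]+np.pi/2])
    c,q=np.cos(b[2]),np.sin(b[2]);d=s["eef_pos"][:2]-b[:2]
    print("t",s["t"],"box mm",(1e3*np.array([c*d[0]+q*d[1],-q*d[0]+c*d[1],s["eef_pos"][2]])).round(1),"F",s["wrist_force"].round(1),"w",s["gripper_width"])
    print("shift mm",(1e3*T.inv().apply(w(b,[x,y,z])[0]-s["eef_pos"])).round(1),"turn",np.degrees((T.inv()*want).as_rotvec()).round(2))
go(*[float(v)/1e3 for v in sys.argv[1:]])
E
python3 go.py 85 60 215
```

```text
t 1.7 box mm [-158.2  554.5  219.8] F [ 0.5  0.5 -0.9] w 0.04476788216770378
shift mm [-490.7  250.9    4.8] turn [-0.01  0.   -0.89]
```

move_arm(
  targets=[
    [[-41, 21, 0, 0, 0, -0.9], [-41, 21, 0, 0, 0, 0], [-41, 21, 0, 0, 0, 0], [-41, 21, 0, 0, 0, 0], [-41, 21, 0, 0, 0, 0], [-41, 21, 0, 0, 0, 0], [-41, 21, 0, 0, 0, 0], [-41, 21, 0, 0, 0, 0], [-41, 21, 0, 0, 0, 0], [-41, 21, 0, 0, 0, 0], [-41, 21, 0, 0, 0, 0], [0, 0, 0, 0, 0, 0]],
  ],
)

```text
t: 2.9
eef_pos: [0.6274, 0.2022, 0.2207]
ee_rot: [3.137, -0.001, 1.867]
wrist_force: [-0.1, 0.2, 0.2]
gripper_width: 0.0004
```

```bash
python3 go.py 85 60 215
```

```text
t 2.9 box mm [ 90.   92.6 220.7] F [-0.1  0.2  0.2] w 0.0003953820581299601
shift mm [-32.3  -6.7   5.7] turn [ 0.26 -0.08  2.83]
```

move_arm(
  targets=[
    [[-32, -9, 0, 0, 0, 2.8], [0, 0, 0, 0, 0, 0], [0, 0, 32, 0, 0, 0], [0, 0, 30, 0, 0, 0], [0, 0, 0, 0, 0, 0]],
  ],
)

```text
t: 3.4
eef_pos: [0.6292, 0.1694, 0.1589]
ee_rot: [3.134, -0.003, 1.828]
wrist_force: [-1.0, 0.4, 0.3]
gripper_width: 0.0004
```

```bash
python3 go.py 10 60 155; python3 - <<'E'
from h import *
from bench import *
p=snapshot("scene");cv2.imwrite("pics/s2.png",cv2.resize(p["img"][90:340,180:460],None,fx=2.8,fy=2.4))
E
```

```text
t 3.4 box mm [ 83.7  60.3 158.9] F [-1.   0.4  0.3] w 0.0004035926578014504
shift mm [  0.5 -73.7   3.4] turn [ 0.44 -0.19  0.59]
```

View pics/s2.png

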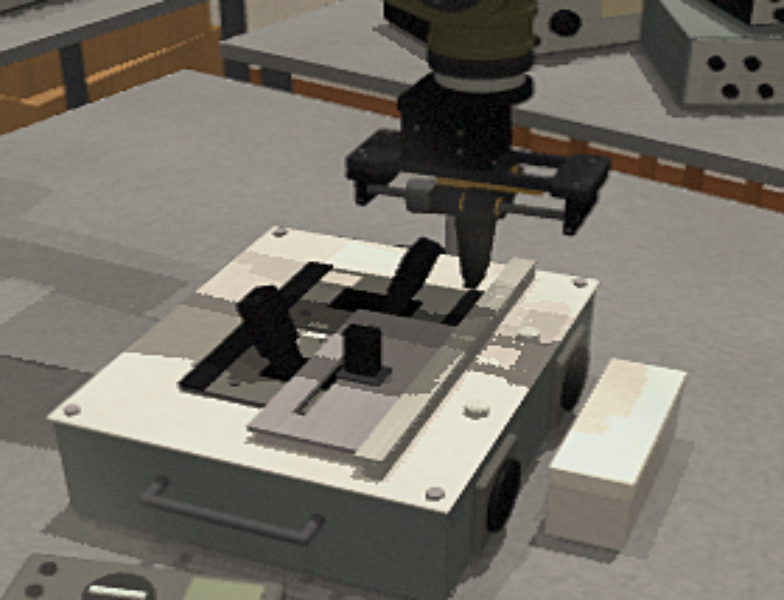

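The closed fingers stand just beyond lever a (crop pixel ~(475,275), with the lever at (415,270)), clear of the rail. I'll push it towards off.

move_arm(
  targets=[
    [[0, -12, 2, 0, 0, 0.6], [0, -12, 1, 0, 0, 0], [0, -10, 0, 0, 0, 0], [0, -10, 0, 0, 0, 0], [0, -10, 0, 0, 0, 0], [0, -10, 0, 0, 0, 0], [0, -10, 0, 0, 0, 0], [0, 0, 0, 0, 0, 0]],
  ],
)

```text
t: 4.25
eef_pos: [0.5623, 0.1543, 0.1716]
ee_rot: [3.102, -0.001, 1.826]
wrist_force: [0.4, 0.3, 0.7]
gripper_width: 0.0005
```

```bash
python3 go.py 10 60 155; python3 - <<'E'
from h import *
from bench import *
p=snapshot("scene");cv2.imwrite("pics/s3.png",cv2.resize(p["img"][90:340,180:460],None,fx=2.8,fy=2.4))
E
```

```text
t 4.25 box mm [ 15.2  62.1 171.6] F [0.4 0.3 0.7] w 0.0005287975516398327
shift mm [-2.1 -5.9 16.4] turn [ 2.25 -0.09  0.45]
```

View pics/s3.png

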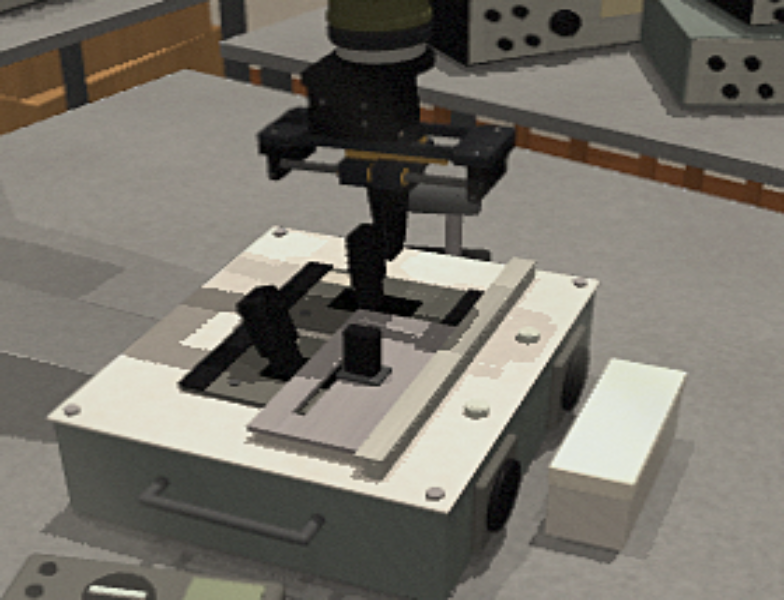

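move_arm(
  targets=[
    [[0, -8, 8, 2.2, 0, 0.4], [0, -8, 3, 0, 0, 0], [0, -8, 3, 0, 0, 0], [0, 0, 0, 0, 0, 0]],
  ],
)

```text
t: 4.7
eef_pos: [0.5355, 0.1478, 0.1524]
ee_rot: [-3.131, -0.002, 1.818]
wrist_force: [0.4, -0.3, -0.6]
gripper_width: 0.0005
```

```bash
python3 go.py 10 60 155; python3 - <<'E'
from h import *
from bench import *
p=snapshot("scene");cv2.imwrite("pics/s4.png",cv2.resize(p["img"][90:340,180:460],None,fx=2.8,fy=2.4))
b=np.load("b.npy")
E
```

```text
t 4.7 box mm [-12.4  62.2 152.4] F [ 0.4 -0.3 -0.6] w 0.00048526411501926636
shift mm [-2.2 22.4 -2.8] turn [-0.61 -0.13  0.02]
```

View pics/s4.png

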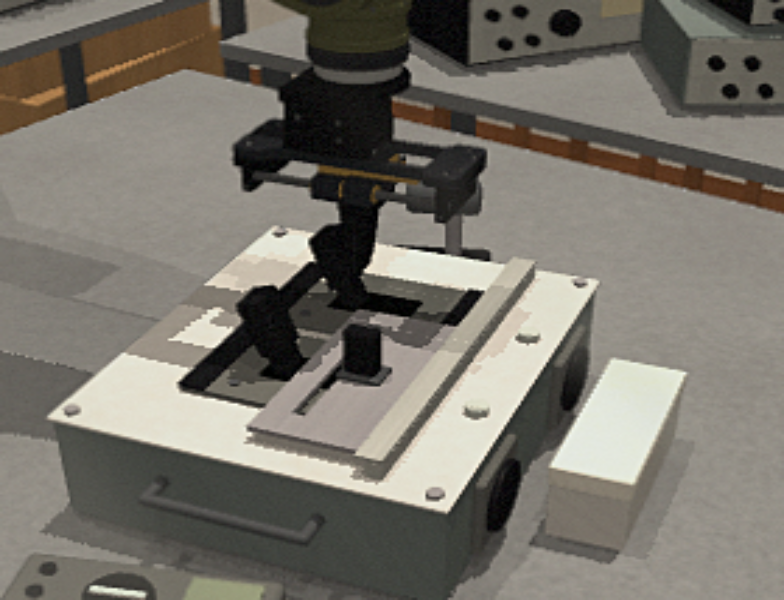

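Lever a (crop ~(335,265)) now leans parallel to lever b, so it is off. Next I'll lift and move to the plate handle's −y side.

move_arm(
  targets=[
    [[0, 8, -30, 0, 0, 0], [0, 8, -30, 0, 0, 0], [-30, 8, -10, 0, 0, 0], [-38, 13, 0, 0, 0, 0], [-38, 13, 0, 0, 0, 0], [-40, 0, 0, 0, 0, 0], [-10, 0, 0, 0, 0, 0], [0, 0, 0, 0, 0, 0]],
  ],
)

```text
t: 5.55
eef_pos: [0.6274, 0.0051, 0.225]
ee_rot: [-3.134, -0.002, 1.821]
wrist_force: [0.7, 0.0, -0.4]
gripper_width: 0.0006
```

```bash
python3 go.py 39 -93 147
```

```text
t 5.55 box mm [ 41.8 -98.6 225. ] F [ 0.7  0.  -0.4] w 0.0005840744823392223
shift mm [ 5.4 -2.2 78.1] turn [-0.43 -0.1   0.2 ]
```

move_arm(
  targets=[
    [[3, -2, 28, 0, 0, 0], [0, 0, 28, 0, 0, 0], [0, 0, 20, 0, 0, 0], [0, 0, 0, 0, 0, 0]],
  ],
)

```text
t: 5.95
eef_pos: [0.624, 0.0119, 0.1486]
ee_rot: [-3.138, -0.003, 1.823]
wrist_force: [-0.9, 0.0, -0.1]
gripper_width: 0.0005
```

```bash
python3 go.py 39 42 147
```

```text
t 5.95 box mm [ 40.2 -91.1 148.6] F [-0.9  0.  -0.1] w 0.0004729491163448811
shift mm [133.1  -0.4   2. ] turn [-0.23 -0.18  0.32]
```

move_arm(
  targets=[
    [[10, 0, 0, 0, 0, 0], [10, 0, 0, 0, 0, 0], [10, 0, 0, 0, 0, 0], [10, 0, 0, 0, 0, 0], [10, 0, 0, 0, 0, 0], [10, 0, 0, 0, 0, 0], [10, 0, 0, 0, 0, 0], [10, 0, 0, 0, 0, 0], [10, 0, 0, 0, 0, 0], [10, 0, 0, 0, 0, 0], [10, 0, 0, 0, 0, 0]],
  ],
)

```text
t: 7.05
eef_pos: [0.5954, 0.1261, 0.152]
ee_rot: [3.141, 0.005, 1.825]
wrist_force: [1.7, -4.1, -2.8]
gripper_width: 0.0003
```

```bash
python3 go.py 39 42 147
```

```text
t 7.05 box mm [ 40.4  26.6 152. ] F [ 1.7 -4.1 -2.8] w 0.00027625329347289395
shift mm [15.4 -1.3  4.9] turn [0.02 0.29 0.43]
```

Sliding at about 4–5 N. Now small steps to the end stop.

move_arm(
  targets=[
    [[6, 0, 3, 0, 0, 0], [6, 0, 1, 0, 0, 0], [2, 0, 0, 0, 0, 0]],
  ],
)

```text
t: 7.35
eef_pos: [0.592, 0.1423, 0.15]
ee_rot: [3.139, 0.005, 1.827]
wrist_force: [1.7, -4.6, -1.6]
gripper_width: 0.0007
```

```bash
python3 go.py 39 42 147
```

```text
t 7.35 box mm [ 41.1  43.1 150. ] F [ 1.7 -4.6 -1.6] w 0.0006676739806119969
shift mm [-1.1 -2.1  3. ] turn [0.15 0.28 0.5 ]
```

move_arm(
  targets=[
    [[2, 0, 0, 0, 0, 0], [2, 0, 0, 0, 0, 0]],
  ],
)

```text
t: 7.55
eef_pos: [0.5916, 0.1442, 0.15]
ee_rot: [3.139, 0.01, 1.827]
wrist_force: [3.0, -13.4, 0.2]
gripper_width: 0.0005
```

```bash
python3 go.py 39 42 147
```

```text
t 7.55 box mm [ 41.1  45.1 150. ] F [  3.  -13.4   0.2] w 0.0004692897613358132
shift mm [-3.  -2.2  3. ] turn [0.15 0.6  0.53]
```

End stop reached: the force rose from 5 to 13 N. I'll back off, lift and go behind lever b.

move_arm(
  targets=[
    [[-14, 0, 0, 0, 0, 0], [0, 0, -25, 0, -0.5, 0.5], [0, 0, -30, 0, 0, 0], [0, 0, -17, 0, 0, 0], [-30, -40, 0, 0, 0, 0], [-30, -40, 0, 0, 0, 0], [-30, -42, 0, 0, 0, 0], [0, 0, 0, 0, 0, 0]],
  ],
)

```text
t: 8.35
eef_pos: [0.4967, 0.0161, 0.2242]
ee_rot: [3.139, 0.001, 1.819]
wrist_force: [0.5, 0.8, 0.2]
gripper_width: 0.0004
```

```bash
python3 go.py -80 -60 153; python3 - <<'E'
from h import *
from bench import *
p=snapshot("top");cv2.imwrite("pics/t5.png",cv2.resize(p["img"][160:350,200:420],None,fx=3,fy=3,interpolation=cv2.INTER_CUBIC))
E
```

```text
t 8.35 box mm [-82.2 -55.9 224.2] F [0.5 0.8 0.2] w 0.0004324923148783681
shift mm [-4.   2.  71.2] turn [0.17 0.08 0.06]
```

View pics/t5.png

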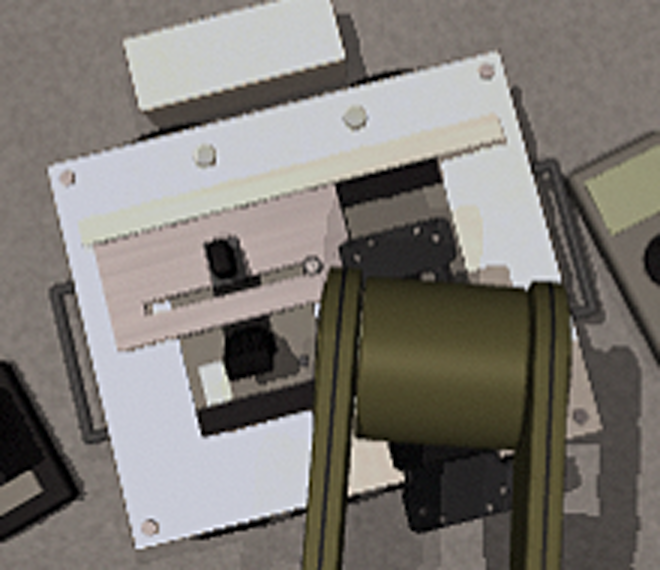

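The plate is centred on breaker a with the screw at the slot end (~(312,265)), and lever a is off (~(250,345)). I'll descend and push lever b on.

move_arm(
  targets=[
    [[-4, 0, 26, 0, 0, 0], [0, 0, 26, 0, 0, 0], [0, 0, 19, 0, 0, 0], [0, 0, 0, 0, 0, 0]],
  ],
)

```text
t: 8.8
eef_pos: [0.5037, 0.0164, 0.1546]
ee_rot: [3.127, -0.004, 1.819]
wrist_force: [0.1, -1.2, -0.9]
gripper_width: 0.0001
```

move_arm(
  targets=[
    [[0, 12, 0, 0, 0, 0], [0, 12, 0, 0, 0, 0], [0, 10, 0, 0, 0, 0], [0, 10, 0, 0, 0, 0], [0, 10, 0, 0, 0, 0], [0, 10, 0, 0, 0, 0], [0, 10, 0, 0, 0, 0]],
  ],
)

```text
t: 9.5
eef_pos: [0.5825, 0.0389, 0.1619]
ee_rot: [3.125, -0.007, 1.822]
wrist_force: [0.7, 1.0, 1.2]
gripper_width: 0.0005
```

```bash
python3 go.py 12 -60 153
```

```text
t 9.5 box mm [  6.6 -54.8 161.9] F [0.7 1.  1.2] w 0.0005410256205568357
shift mm [-5.3  5.2  9. ] turn [ 0.94 -0.4   0.22]
```

move_arm(
  targets=[
    [[0, 4, 4, 0, 0, 0], [0, 4, 4, 0, 0, 0]],
  ],
)

```text
t: 9.7
eef_pos: [0.5925, 0.0417, 0.1541]
ee_rot: [3.124, -0.007, 1.822]
wrist_force: [-9.3, -2.2, 12.1]
gripper_width: 0.0006
```

move_arm(
  targets=[
    [[0, -10, -5, 0, 0, 0], [0, -12, -30, 0, 0, 0], [0, -10, -40, 0, 0, 0], [0, -45, -10, 0, 0, 0], [0, -48, 0, 0, 0, 0], [0, -48, 0, 0, 0, 0], [0, -45, 0, 0, 0, 0], [0, 0, 0, 0, 0, 0]],
  ],
)

```text
t: 10.5
eef_pos: [0.3686, -0.0151, 0.236]
ee_rot: [3.127, -0.007, 1.823]
wrist_force: [0.4, 0.4, -0.5]
gripper_width: 0.0004
```

```bash
python3 go.py 12 -60 153; python3 - <<'E'
from h import *
from bench import *
b=np.load("b.npy")
p=snapshot("top");s=snapshot("scene")
def mk(d):
    g=d["img"].copy()
    for q in proj(d,w(b,[[-.042,.06,.185],[.042,-.06,.185],[.039,.06,.17]])): cv2.circle(g,tuple(int(round(4*v)) for v in q),6,(0,0,255),1,shift=2)
    return g
cv2.imwrite("pics/f.png",np.hstack([cv2.resize(mk(p)[140:350,200:460],(400,323)),cv2.resize(mk(s)[140:370,160:430],(390,323))]))
E
```

```text
t 10.5 box mm [-214.1  -54.9  236. ] F [ 0.4  0.4 -0.5] w 0.0003960477065816625
shift mm [ -6.9 224.8  86.2] turn [ 0.83 -0.39  0.32]
```

View pics/f.png

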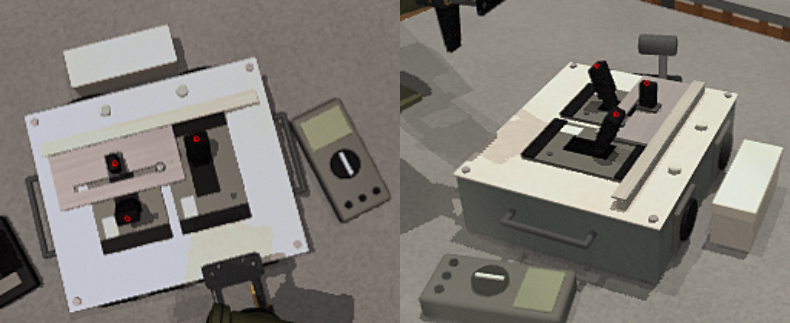

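The levers and the plate handle sit on their predicted end positions (red marks) in both views. The mic, multimeter and carton look unmoved and the arm is clear.

```bash
python3 -c "
from bench import *
print(sign_off())"
```

```text
the job is handed in; nothing more can be done
None
```

The sale tables are now on the other supply, and I handed the job in at about 10.5 s on the robot's clock. I switched off the left breaker (a), slid the interlock plate across to its side, then switched the right breaker (b) fully on, all with the gripper closed.

- **Levers and plate:** in the last top and scene pictures, lever a off, lever b on and the plate handle over breaker a all lined up with their computed end positions.
- **Plate travel:** it slid at about 5 N until the force rose to about 13 N at the slot end. The picture then showed the screw at that end.
- **Lever a took two pushes:** after the first, the gripper had risen about 15 mm and lever a was not clearly off. A second short push brought it to its end.
- **Extra push on lever b:** the last few millimetres pressed it against its on stop at about 15 N. The interlock was not blocking it then.
- **Surroundings:** the microphone, multimeter and carton looked unmoved, though I judged this by eye only. The microphone was only partly in view from above. The arm was well clear and reading under 1 N.

No check failed or disagreed at the end.

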